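Reagents to the second tray, in reverse order

TASK

Move the four containers from the full tray (the one with the round cork coasters) into the empty tray so that their row is reversed: the one that stood at the thumb-tab end of the full tray goes into the compartment farthest from the thumb tab of the empty tray, and so on, and the one that stood farthest from the tab ends up at the tab. Stand each one upright on the floor of its own compartment and let go of it, and never tip a container over on the way.

Things in the scene. Friction and masses are not known exactly. Their poses are not given: they have to be found in the camera images.
- full_tray: the full tray: grey tray, fixed, 68 x 263 mm, with a row of four open compartments along its y axis, 62 x 62 mm inside, centres at x 0, y -97.5, -32.5, 32.5, 97.5 mm; floor 4 mm up, walls 3 mm thick, 14 mm high. A flat thumb tab sticks out 28 mm at its +y end only. Origin under its middle, at bench height, z up. Each compartment has a fixed round cork coaster with a container on it, in any order.
- empty_tray: the empty tray, without coasters, same shape: grey tray, fixed, 68 x 263 mm, with a row of four open compartments along its y axis, 62 x 62 mm inside, centres at x 0, y -97.5, -32.5, 32.5, 97.5 mm; floor 4 mm up, walls 3 mm thick, 14 mm high. A flat thumb tab sticks out 28 mm at its +y end only. Origin under its middle, at bench height, z up.
- squat_pot: loose short wide round specimen pot, white lid, 46 mm across, 61 mm tall, about 30 g; straight sides, grip it 25 to 45 mm above its underside. Origin at the centre of its underside, z up along its axis.
- tall_dropper: loose tall white dropper bottle, blue dropper, the tallest of the four: body 36 mm across up to 59 mm, then a collar and a 14 mm wide dropper, 99 mm tall in all, about 55 g; grip the body 48 to 54 mm above its underside, or pinch the dropper. Origin at the centre of its underside, z up along its axis.
- dark_dropper: loose dark brown dropper bottle: body 33 mm across up to 49 mm, then a collar and a 14 mm wide dropper, 89 mm tall in all, about 55 g; grip the body 42 to 46 mm above its underside, or pinch the dropper. Origin at the centre of its underside, z up along its axis.
- small_dropper: loose small white dropper bottle, the slimmest of the four: body 27 mm across up to 42 mm, then a collar and a 14 mm wide dropper, 83 mm tall in all, about 55 g; grip the body 34 to 39 mm above its underside, or pinch the dropper. Origin at the centre of its underside, z up along its axis.
- squat_pot_coaster: round cork coaster, 57 mm across, 3 mm thick, fixed in the middle of the compartment of the full tray where squat_pot stands at the start, and so marks its first place; all four look alike. Origin at the centre of its underside, 4 mm above the bench.
- tall_dropper_coaster: round cork coaster, 57 mm across, 3 mm thick, fixed in the middle of the compartment of the full tray where tall_dropper stands at the start, and so marks its first place; all four look alike. Origin at the centre of its underside, 4 mm above the bench.
- dark_dropper_coaster: round cork coaster, 57 mm across, 3 mm thick, fixed in the middle of the compartment of the full tray where dark_dropper stands at the start, and so marks its first place; all four look alike. Origin at the centre of its underside, 4 mm above the bench.
- small_dropper_coaster: round cork coaster, 57 mm across, 3 mm thick, fixed in the middle of the compartment of the full tray where small_dropper stands at the start, and so marks its first place; all four look alike. Origin at the centre of its underside, 4 mm above the bench.
There are look-alikes about, which are no part of the job. What is shaped like the squat_pot but blue or turquoise is not meant.

How it is judged:
By the outcome, as a careful person would: the job done as asked, in the order asked, and still so for the second after the job is handed in, with the robot touching nothing.
It also fails if it takes over 112 s, if anything falls off the work surface, if the arm or the gripper's body presses on something with over 40 N, if the wrist force passes 120 N, or if a joint passes its speed limit or range.

ROBOT

A 6-joint arm with a two-finger parallel gripper is mounted at the origin on a cart in front of the work surface, level with it; the furniture and walls round the work are solid. World frame = base frame: x ahead of the robot, y to its left, z up, the work surface at z = 0. Lengths are in mm, angles in rad, forces in N, time in s.
With the tool pointing down it reaches from about 400 to 925 mm from the base axis. Payload 3.4 kg.
Tool frame: the origin (TCP) lies at the very end of the fingers, on their centre line; the grasp point (between the pads) lies 19 mm behind it; z points along the fingers, y is the line along which they close (so a half turn about z gives the same grasp; the last joint's range is limited). The gripper opens to 85 mm and grips with 20 to 120 N. Pads are 22 mm wide; open, the fingers measure 114 mm over their backs; the gripper's body (76 mm by 85 mm) begins 54 mm behind the grasp point. The pads swing forward as they close: fully open they stand 13 mm farther back than shut.
Start: joints at [-1.188, 0.307, 1.506, -0, 1.328, -0.073], TCP at [253.598, -516.061, 231.305] pointing down, gripper open.
Joint ranges: [-3.12, 3.12], [-1.05, 2.28], [0.14, 2.33], [-1.42, 4.57], [0.1, 2.73], [-2.68, 2.68]. Speed limits (rad/s): [2.57, 2.57, 3.14, 3.14, 3.14, 3.14].

INTERFACE

Orientations are given as a unit quaternion [x, y, z, w].
In Python, from workcell import ctrl gives the robot as it stands.
- The arm moves only by the shell command python3 -m crank 'ROWS' [FORCE]. ROWS is text: rows parted by semicolons, each of 7 numbers parted by spaces: the shift along the tool's x, y, z in m, then the turn, a rotation vector about the tool's x, y, z in rad, then the finger opening in m, from 0 to 0.0854. In form: tx ty tz ax ay az jaw; .... A call has 1 to 10 rows; each row is the pose to reach, as a shift and turn from the pose commanded when the call began, along the tool's axes at that moment; what a row does not reach only later rows make up. A row lasts 1/10 s, in which the tool goes at most 50 mm and 8.59 degrees, less where a joint would pass 70% of its speed; a pose out of reach is approached as far as the arm can. A call with a gripper value outside its range is refused whole. The fingers move at their own pace and stop on an object; FORCE is the grip in N (left out, the last holds). Time passes only in rows, so rows that repeat a pose let the fingers close. It gives the time, the measured TCP pose, the force, the opening and the grip force at its end, in the units of the state.
- ctrl.observe(): the state, without advancing time (a new reading comes with each control period).
- ctrl.capture(name): name is "scene" or "top" or "wrist"; returns a dict with "image" (420x560x3 uint8, red, green, blue), "camera_matrix" (3x3 intrinsics, pixels), "origin" and "rotation" of the camera in the world. Camera axes: x right, y down, z forward; pixel columns grow to the right and rows downward; lengths in mm; the calibration is good to about 2 mm. A picture is of the moment at which its call begins. There is no depth.
- ctrl.job_done(): hands the job in; it is judged then, once.
The state is a dict: "clock": time; "joint_positions": joint angles; "joint_vel": joint speeds; "tau": joint torques, N m; "tcp_pos": TCP position; "ee_rot": TCP orientation; "wrist_force": force on the tool from outside, world axes, zero at the start; "torque": the same for the moment, N m; "gripper_width": finger opening in mm; "finger_force": force on a finger pad.
Only numpy, scipy, OpenCV 4.12 (cv2) and the standard library are available. Lean on these libraries where they do the work, as an engineer would, in place of code of your own. Each camera call takes 0.05 s, during which the arm holds its last target. There are 200 camera calls.

## Working session

There is one attempt and no reset: what is moved stays moved. The work goes in short steps, Python scripts to look and compute and a shell command to move; the robot and the scene stay as the last step left them, time stands still between calls to the robot, and variables do not carry over. Pictures are saved under pics/ and viewed, at most 14 in all, crops included, and the job is handed in when it is done.

```bash
ls; mkdir -p pics; python3 - <<'E'
from workcell import ctrl
import cv2,json
o=ctrl.observe();print(o)
for n in("scene","top"):
    c=ctrl.capture(n);cv2.imwrite(f"pics/{n}0.png",c["image"][:,:,::-1])
    print(n,c["camera_matrix"],c["origin"],c["rotation"])
    import pickle;pickle.dump(c,open(f"{n}0.pkl","wb"))
E
```

```text
pics
{'clock': 0.0, 'joint_positions': array([-1.18750957e+00,  3.07582927e-01,  1.50766831e+00, -1.10220092e-05,
        1.32838741e+00, -7.34561689e-02]), 'joint_vel': array([-1.51584616e-03, -2.72450893e-03, -7.41997121e-04, -9.89933433e-06,
       -1.50413705e-03,  1.58414120e-03]), 'tau': array([ 2.24698568e-03, -4.57541227e+01, -2.51913607e+01,  1.57138775e-04,
        1.31354149e-02,  4.40938464e-06]), 'tcp_pos': array([ 253.32868629, -515.41799377,  230.37726338]), 'ee_rot': array([ 9.74035564e-01,  2.26392744e-01, -1.63129076e-04, -1.00991996e-03]), 'wrist_force': array([-0.42379031,  0.74444724,  0.09424474]), 'torque': array([0.0144022 , 0.01561845, 0.05464602]), 'finger_force': 0.0, 'gripper_width': 85.28299141313876}
scene [[444.27703482   0.         275.95072062]
 [  0.         444.27703482 208.73951261]
 [  0.           0.           1.        ]] [ 89.43585466 550.62362424 623.54695958] [-0.29148201  0.85157785 -0.412022    0.14174369]
top [[473.26734384   0.         282.11938911]
 [  0.         473.26734384 210.45750635]
 [  0.           0.           1.        ]] [ 381.55605008  -34.74189706 1080.06216047] [-0.69755363  0.71309198 -0.04106296  0.05685589]
```

View pics/top0.png

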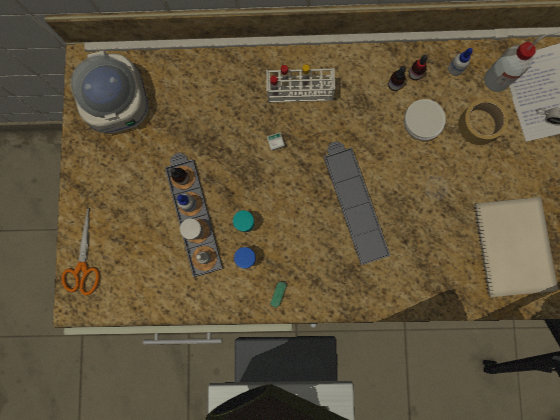

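View pics/scene0.png

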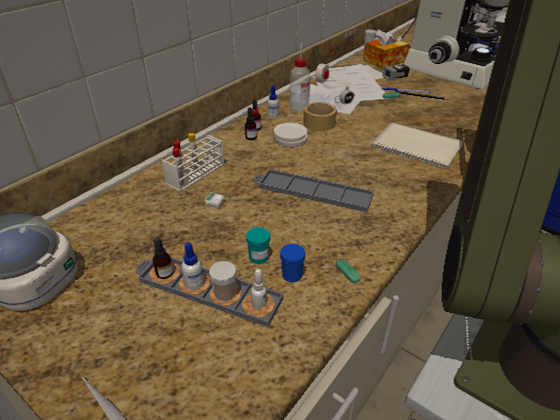

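The top view shows the full tray at left, running from (167,165) to (222,270) with its tab at (178,158). From the tab its containers are dark at (180,175), tall/blue at (186,202), white-lidded pot at (191,229) and small at (204,257). The empty tray runs from (328,155) to (386,257), tab at (336,147). There are three pot-shaped objects: white (191,229), turquoise (243,220) and blue (244,258). The white-lidded one in the tray fits. The other droppers, near (398,77), (419,67) and (460,62), stand outside the trays. I'll confirm with an enlarged crop.

```bash
python3 - <<'E'
import cv2,numpy as np
i=cv2.imread("pics/top0.png")
a=cv2.resize(i[145:285,155:265],None,fx=4,fy=4,interpolation=cv2.INTER_CUBIC)
b=cv2.resize(i[135:275,315:400],None,fx=4,fy=4,interpolation=cv2.INTER_CUBIC)
cv2.imwrite("pics/crop.png",np.hstack([a,b])); print(np.hstack([a,b]).shape)
E
```

```text
(560, 780, 3)
```

View pics/crop.png

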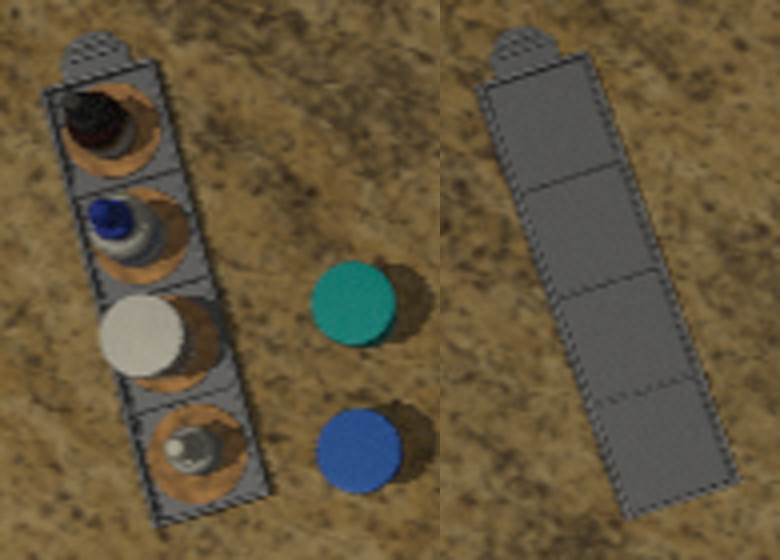

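The crop confirms the four in the full tray from the tab: dark, tall (blue), white pot, small. The turquoise and blue pots stand outside. Next I'll fit the tray poses and container tips.

```bash
cat > h.py <<'E'
import numpy as np,pickle
from scipy.spatial.transform import Rotation as R
from scipy.optimize import least_squares
def proj(c,P):
    p=(np.atleast_2d(P)-c["origin"])@R.from_quat(c["rotation"]).as_matrix()
    q=p@np.array(c["camera_matrix"]).T
    return q[:,:2]/q[:,2:]
def ray(c,uv,z):
    d=R.from_quat(c["rotation"]).as_matrix()@np.linalg.solve(c["camera_matrix"],[*uv,1])
    return c["origin"]+d*(z-c["origin"][2])/d[2]
def pose(x,L): # x,y,yaw
    L=np.atleast_2d(L).astype(float)
    return R.from_euler('z',x[2]).apply(L)+[x[0],x[1],0]
E
python3 - <<'E'
from h import *
c=pickle.load(open("top0.pkl","rb"))
print(R.from_quat(c["rotation"]).as_matrix().round(2).tolist())
for n,pts,off,tips in (("full",[(43,93),(157,62),(272,493),(155,525)],(155,145),[(75,102,96),(106,215,106),(141,336,68),(177,448,90)]),("empty",[(38,92),(151,55),(300,482),(188,517)],(315,135),[])):
    uv=np.array(pts)/4+off
    L=np.array([[-34,131.5,14],[34,131.5,14],[34,-131.5,14],[-34,-131.5,14]])
    w=[ray(c,u,14) for u in uv]; m=np.mean(w,0)
    # yaw of +y
    d=(w[0]+w[1]-w[2]-w[3]); y0=np.arctan2(d[1],d[0])-np.pi/2
    s=least_squares(lambda x:(proj(c,pose(x,L))-uv).ravel(),[m[0],m[1],y0])
    print(n,s.x.round(3),s.fun.round(2),[np.linalg.norm(w[i]-w[i-1]).round(1) for i in range(4)])
    print(pose(s.x,[[0,y,4] for y in(97.5,32.5,-32.5,-97.5)]).round(1).tolist())
    print([ray(c,np.array(t[:2])/4+off,t[2]).round(1).tolist() for t in tips])
E
```

```text
[[-0.02, -0.99, 0.14], [-1.0, 0.02, 0.02], [-0.02, -0.14, -0.99]]
full [519.45  189.02   -1.311] [-0.14 -0.91 -0.36 -1.23  0.22  0.77  0.25  1.22] [np.float64(258.0), np.float64(68.3), np.float64(258.1), np.float64(67.8)]
[[613.7, 214.0, 4.0], [550.9, 197.4, 4.0], [488.0, 180.7, 4.0], [425.2, 164.0, 4.0]]
[[610.8, 215.7, 96.0], [547.5, 196.1, 106.0], [487.3, 185.6, 68.0], [425.7, 161.5, 90.0]]
empty [ 537.514 -182.535   -1.279] [-0.25 -1.41 -0.54 -1.15  0.81  0.85 -0.06  1.54] [np.float64(256.5), np.float64(68.8), np.float64(257.7), np.float64(65.7)]
[[630.9, -154.5, 4.0], [568.6, -173.2, 4.0], [506.4, -191.9, 4.0], [444.1, -210.6, 4.0]]
[]
```

```bash
cat >> h.py <<'E'
def go(x,y,z,yaw):
    "tool-frame shift (m) and turn (rad) to stand at x,y,z pointing down, tool y at yaw (mod pi)"
    from workcell import ctrl
    o=ctrl.observe(); Q=R.from_quat(o["ee_rot"]); best=None
    for k in(0,np.pi):
        Y=np.array([np.cos(yaw+k),np.sin(yaw+k),0]); Z=np.array([0,0,-1.])
        T=R.from_matrix(np.c_[np.cross(Y,Z),Y,Z]); r=(Q.inv()*T).as_rotvec()
        if best is None or np.linalg.norm(r)<np.linalg.norm(best): best=r
    t=Q.inv().apply(np.array([x,y,z])-o["tcp_pos"])/1000
    print(t.round(3),best.round(3),"t",round(o["clock"],1),"tcp",o["tcp_pos"].round(1),"w",round(o["gripper_width"],1),"ff",round(o["finger_force"],1),"F",o["wrist_force"].round(1))
def snap(name,f):
    from workcell import ctrl; import cv2
    c=ctrl.capture(name);cv2.imwrite(f"pics/{f}.png",c["image"][:,:,::-1]);pickle.dump(c,open(f+".pkl","wb"));return c
E
python3 -c "
from h import *
go(537,-182,300,-1.279)
c=pickle.load(open('top0.pkl','rb'))
print(ray(c,(243,220),61),ray(c,(244,258),61))"
```

```text
[ 0.402 -0.174 -0.069] [-0.002  0.     0.165] t 0.1 tcp [ 253.4 -515.5  230.5] w 85.4 ff 0.0 F [ 1.3 -0.6  0.2]
[505.05315057  72.04880952  61.        ] [422.78916176  70.63196202  61.        ]
```

```bash
python3 -m crank '0.402 -0.174 -0.069 -0.002 0 0.165 0.085;0.402 -0.174 -0.069 -0.002 0 0.165 0.085;0.402 -0.174 -0.069 -0.002 0 0.165 0.085;0.402 -0.174 -0.069 -0.002 0 0.165 0.085;0.402 -0.174 -0.069 -0.002 0 0.165 0.085;0.402 -0.174 -0.069 -0.002 0 0.165 0.085;0.402 -0.174 -0.069 -0.002 0 0.165 0.085;0.402 -0.174 -0.069 -0.002 0 0.165 0.085;0.402 -0.174 -0.069 -0.002 0 0.165 0.085;0.402 -0.174 -0.069 -0.002 0 0.165 0.085'; python3 -c "
from h import *
go(537,-182,300,-1.279)"
```

```text
clock: 1.1
tcp_pos: [541.3, -178.2, 300.8]
ee_rot: [0.989, 0.148, 0.002, 0.0]
wrist_force: [-0.1, -0.8, 0.1]
gripper_width: 85.3
finger_force: 0.0
[-0.005  0.002  0.001] [ 0.001 -0.004  0.006] t 1.1 tcp [ 541.3 -178.2  300.8] w 85.3 ff 0.0 F [-0.1 -0.8  0.1]
```

```bash
python3 -m crank '0 0 0 0 0 0 0.085;0 0 0 0 0 0 0.085;0 0 0 0 0 0 0.085'; python3 -c "
from h import *
c=snap('wrist','w1'); print(c['origin'],R.from_quat(c['rotation']).as_matrix().round(2))
print(proj(c,pose([537.5,-182.5,-1.279],[[a,b,14] for a,b in((-34,131.5),(34,131.5),(34,-131.5),(-34,-131.5))])).round(1))
go(519,189,310,-1.311)"
```

```text
clock: 1.4
tcp_pos: [536.5, -183.7, 299.8]
ee_rot: [0.99, 0.144, -0.0, 0.001]
wrist_force: [-0.6, -0.7, -0.3]
gripper_width: 84.9
finger_force: 0.0
[ 613.31230506 -160.4021414   442.04542206] [[ 0.29 -0.91 -0.3 ]
 [-0.96 -0.27 -0.09]
 [ 0.    0.31 -0.95]]
[[248.1  58.6]
 [304.7  58.4]
 [300.4 256.7]
 [253.6 256.9]]
[ 0.09  -0.362 -0.011] [0.002 0.001 0.03 ] t 1.4 tcp [ 536.6 -183.7  299.9] w 85.3 ff 0.0 F [-0.4 -0.   0.1]
```

View pics/w1.png

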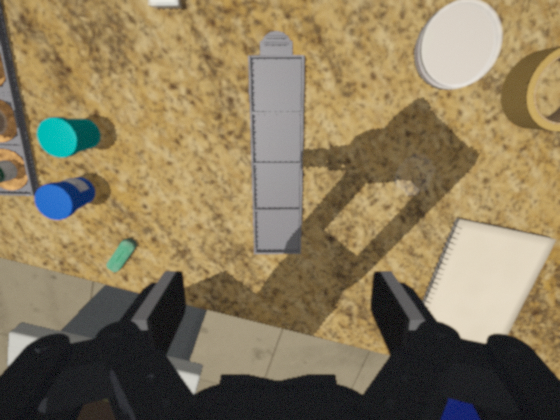

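The wrist view shows the empty tray with corners near (250,56), (304,57), (301,252) and (254,252). It sits a few pixels nearer the tab than predicted, so I'll refine by silhouette after viewing the full tray too.

```bash
python3 -m crank '0.09 -0.362 -0.011 0.002 0.001 0.03 0.085;0.09 -0.362 -0.011 0.002 0.001 0.03 0.085;0.09 -0.362 -0.011 0.002 0.001 0.03 0.085;0.09 -0.362 -0.011 0.002 0.001 0.03 0.085;0.09 -0.362 -0.011 0.002 0.001 0.03 0.085;0.09 -0.362 -0.011 0.002 0.001 0.03 0.085;0.09 -0.362 -0.011 0.002 0.001 0.03 0.085;0.09 -0.362 -0.011 0.002 0.001 0.03 0.085;0.09 -0.362 -0.011 0.002 0.001 0.03 0.085;0.09 -0.362 -0.011 0.002 0.001 0.03 0.085'; python3 -m crank '0 0 0 0 0 0 0.085;0 0 0 0 0 0 0.085;0 0 0 0 0 0 0.085;0 0 0 0 0 0 0.085'; python3 - <<'E'
from h import *
import cv2
c=snap('wrist','w2'); print(c['origin'])
X=[519.5,189,-1.311]
q=proj(c,pose(X,[[a,b,14] for a,b in((-34,131.5),(34,131.5),(34,-131.5),(-34,-131.5))]));print(q.round(1))
im=cv2.imread('pics/w2.png');x0,y0=int(q[:,0].min())-30,max(0,int(q[:,1].min())-45)
cr=im[y0:y0+290,x0:x0+140];print(x0,y0)
w1=cv2.imread('pics/w1.png')[25:315,210:350]
cv2.imwrite('pics/w2c.png',cv2.resize(np.hstack([cr,w1]),None,fx=2,fy=2,interpolation=cv2.INTER_CUBIC))
# empty-tray silhouette fit in top and wrist view
cams=[pickle.load(open(f,'rb')) for f in('top0.pkl','w1.pkl')]
S=[cv2.cvtColor(k['image'],cv2.COLOR_RGB2HSV)[:,:,1].astype(float) for k in cams]
box=[[a,b,h] for a in(-34,34) for b in(-131.5,131.5) for h in(0,14)]
def hull(k,x,b,g=0):
    m=np.zeros((840*2,1120*2),np.uint8);p=proj(k,pose(x,b))
    cv2.fillConvexPoly(m,cv2.convexHull(((p+.5)*4*16).round().astype(np.int32)),255,shift=4)
    return cv2.resize(m,(560,420),interpolation=cv2.INTER_AREA)/255.
def cost(x,cs):
    t=0
    for i in cs:
        h=hull(cams[i],x,box);n=hull(cams[i],x0_,np.array(box)*[1.4,1.15,1])
        tab=hull(cams[i],x0_,[[a,b,h_] for a in(-24,24) for b in(128,170) for h_ in(0,14)])
        w=(n>0)&(tab==0);s=S[i];t+=((np.clip((s-30)/60,0,1)-(1-h))**2)[w].sum()
    return t
from scipy.optimize import minimize
x0_=[537.5,-182.5,-1.279]
print([np.percentile(S[1][100:110,258:300],p) for p in(5,50,95)],[np.percentile(S[1][100:200,320:400],p) for p in(5,50,95)])
for cs in([0],[1],[0,1]):
    r=minimize(lambda d:cost(np.array(x0_)+d*[1,1,.01],cs),[1,.5,.2],method='Nelder-Mead',options=dict(initial_simplex=[[0,0,0],[5,0,0],[0,5,0],[0,0,2]],xatol=.05))
    print(cs,(np.array(x0_)+r.x*[1,1,.01]).round(3),r.fun)
E
```

```text
clock: 2.45
tcp_pos: [519.6, 189.1, 310.4]
ee_rot: [0.991, 0.13, 0.0, 0.0]
wrist_force: [-0.4, -0.7, -1.3]
gripper_width: 84.9
finger_force: 0.0
clock: 2.85
tcp_pos: [519.9, 189.1, 310.7]
ee_rot: [0.992, 0.13, 0.001, -0.0]
wrist_force: [-0.4, 0.3, 0.5]
gripper_width: 84.7
finger_force: 0.0
[597.06569987 209.80777486 453.06588646]
[[250.2  61.8]
 [305.2  61.8]
 [300.5 255.1]
 [254.8 255.1]]
220 16
[np.float64(2.0), np.float64(5.0), np.float64(6.0)] [np.float64(97.0), np.float64(114.0), np.float64(129.0)]
[0] [ 540.639 -180.768   -1.278] 30.652480776624376
[1] [ 542.368 -180.871   -1.277] 32.174603037293345
[0, 1] [ 542.295 -180.729   -1.277] 84.54853710111496
```

View pics/w2c.png

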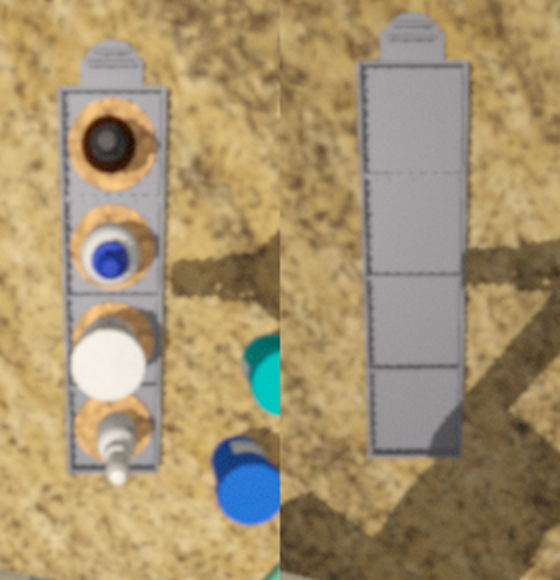

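The picture (x2, offset 220,16) shows tips at dark (108,140), tall (110,259), pot lid centre (109,365) and small (118,482). The containers are upright on their coasters.

```bash
python3 - <<'E'
from h import *
import cv2
from scipy.optimize import minimize
k=pickle.load(open('w2.pkl','rb'));S=cv2.cvtColor(k['image'],cv2.COLOR_RGB2HSV)[:,:,1].astype(float)
box=np.array([[a,b,h] for a in(-34,34) for b in(-131.5,131.5) for h in(0,14)])
x0=np.array([521.5,190,-1.311])
def hull(x,b):
    m=np.zeros((1680,2240),np.uint8);p=proj(k,pose(x,b))
    cv2.fillConvexPoly(m,cv2.convexHull(((p+.5)*64).round().astype(np.int32)),255,shift=4)
    return cv2.resize(m,(560,420),interpolation=cv2.INTER_AREA)/255.
w=(hull(x0,box*[1.4,1.12,1])>0)&(hull(x0,box*[.78,.93,1])==0)&(hull(x0,[[a,b,h] for a in(-24,24) for b in(128,170) for h in(0,14)])==0)
w[16+220:16+255,220+50:220+68]=0
w[16+140:16+200,220+48:220+75]&=True
f=lambda d:((np.clip((S-30)/60,0,1)-1+hull(x0+d*[1,1,.01],box))**2)[w].sum()
r=minimize(f,[0,0,0],method='Nelder-Mead',options=dict(initial_simplex=[[0,0,0],[5,0,0],[0,5,0],[0,0,2]],xatol=.05))
X=x0+r.x*[1,1,.01];print(X.round(3),r.fun)
print('full',pose(X,[[0,y,7] for y in(97.5,32.5,-32.5,-97.5)])[:,:2].round(1).tolist())
print('tips',[ray(k,np.array(t[:2])/2+(220,16),t[2])[:2].round(1).tolist() for t in((108,140,96),(110,259,106),(109,365,68),(118,482,90))])
print('empty',pose([541.8,-180.8,-1.277],[[0,y,4] for y in(97.5,32.5,-32.5,-97.5)])[:,:2].round(1).tolist())
go(551,197.5,200,X[2])
E
```

```text
[522.905 192.207  -1.31 ] 177.45178008458285
full [[617.1, 217.4], [554.3, 200.6], [491.5, 183.8], [428.7, 167.0]]
tips [[614.4, 218.2], [557.4, 202.0], [490.6, 185.4], [425.8, 162.4]]
empty [[635.1, -152.6], [572.9, -171.4], [510.7, -190.2], [448.5, -209.0]]
[0.032 0.    0.111] [ 0.    -0.001 -0.001] t 2.9 tcp [519.8 189.3 310.6] w 84.6 ff 0.0 F [-0.5  0.1 -0.6]
```

```bash
python3 -c "
from h import *
go(554,200,38,-1.31)"
```

```text
[ 0.035 -0.002  0.273] [ 0.    -0.001 -0.   ] t 2.9 tcp [519.8 189.3 310.6] w 84.6 ff 0.0 F [-0.5  0.1 -0.6]
```

```bash
python3 -m crank '0.035 -0.002 0.05 0 0 0 0.085;0.035 -0.002 0.1 0 0 0 0.085;0.035 -0.002 0.14 0 0 0 0.085;0.035 -0.002 0.18 0 0 0 0.085;0.035 -0.002 0.21 0 0 0 0.085;0.035 -0.002 0.24 0 0 0 0.085;0.035 -0.002 0.26 0 0 0 0.085;0.035 -0.002 0.273 0 0 0 0.085;0.035 -0.002 0.273 0 0 0 0.085;0.035 -0.002 0.273 0 0 0 0.085' 30; python3 -c "
from h import *
go(554,200,38,-1.31)"
```

```text
clock: 3.9
tcp_pos: [553.9, 201.2, 38.1]
ee_rot: [0.991, 0.131, 0.001, -0.0]
wrist_force: [0.2, 0.3, -0.3]
gripper_width: 84.9
finger_force: 0.0
[-0.     0.001  0.   ] [-0.    -0.002  0.001] t 3.9 tcp [553.9 201.2  38.1] w 84.9 ff 0.0 F [ 0.2  0.3 -0.3]
```

```bash
python3 -m crank '0 0 0 0 0 0 0.06;0 0 0 0 0 0 0.05;0 0 0 0 0 0 0.044;0 0 0 0 0 0 0.04;0 0 0 0 0 0 0.037;0 0 0 0 0 0 0.034;0 0 0 0 0 0 0.03;0 0 0 0 0 0 0.03;0 0 0 0 0 0 0.03;0 0 0 0 0 0 0.03' 30; python3 -m crank '0 0 -0.02 0 0 0 0.03;0 0 -0.05 0 0 0 0.03;0 0 -0.08 0 0 0 0.03;0 0 -0.11 0 0 0 0.03;0 0 -0.13 0 0 0 0.03;0 0 -0.13 0 0 0 0.03';python3 -c "
from h import *
snap('scene','s1')
go(510.7,-190.2,168,-1.277)"
```

```text
clock: 4.9
tcp_pos: [553.5, 201.3, 38.1]
ee_rot: [0.991, 0.131, 0.001, -0.0]
wrist_force: [-1.4, -0.2, 4.8]
gripper_width: 34.3
finger_force: 29.5
clock: 5.5
tcp_pos: [555.3, 201.6, 170.6]
ee_rot: [0.991, 0.131, 0.004, -0.0]
wrist_force: [0.5, 0.7, 0.2]
gripper_width: 34.2
finger_force: 30.3
[-0.143  0.367  0.   ] [ 0.    -0.004 -0.032] t 5.5 tcp [554.  201.2 168.6] w 33.9 ff 30.3 F [-1.  -0.4 -1.4]
```

```bash
python3 -c "
import cv2;i=cv2.imread('pics/s1.png')[130:330,100:340];cv2.imwrite('pics/s1c.png',cv2.resize(i,None,fx=3,fy=3))"
```

```text
(no output)
```

View pics/s1c.png

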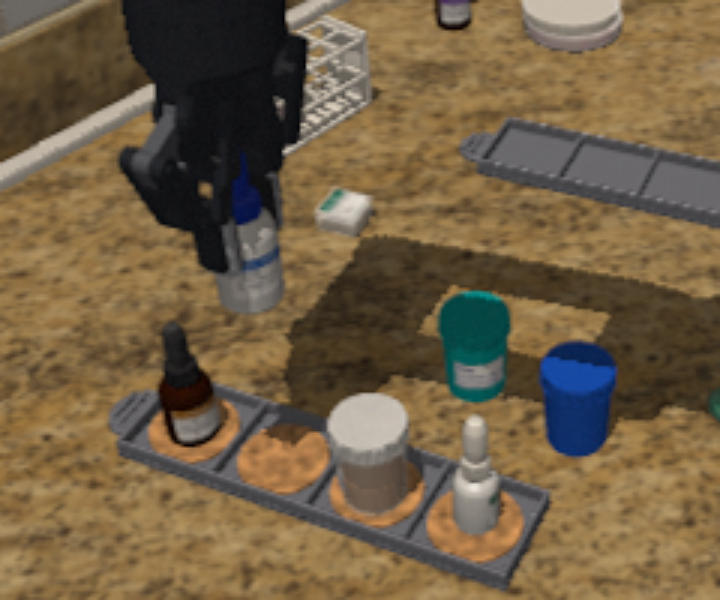

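The tall bottle is held upright, at crop (250,250), and the others are undisturbed. Carrying it over.

```bash
python3 -m crank '-0.018 0.046 0 0 0 -0.004 0.03;-0.036 0.092 0 0 0 -0.008 0.03;-0.054 0.138 0 0 0 -0.012 0.03;-0.072 0.184 0 0 0 -0.016 0.03;-0.09 0.23 0 0 0 -0.02 0.03;-0.108 0.276 0 0 0 -0.024 0.03;-0.125 0.32 0 0 0 -0.028 0.03;-0.137 0.35 0 0 0 -0.03 0.03;-0.143 0.365 0 0 0 -0.032 0.03;-0.143 0.367 0 0 0 -0.032 0.03'; python3 -m crank '0 0 0 0 0 0 0.03;0 0 0 0 0 0 0.03';python3 -c "
from h import *
go(510.7,-190.2,36,-1.277)"
```

```text
clock: 6.55
tcp_pos: [508.5, -192.2, 165.4]
ee_rot: [0.989, 0.145, -0.001, -0.001]
wrist_force: [-0.0, -0.4, -1.5]
gripper_width: 34.4
finger_force: 30.4
clock: 6.75
tcp_pos: [509.5, -189.1, 166.5]
ee_rot: [0.989, 0.147, -0.0, -0.001]
wrist_force: [-0.3, 0.3, 0.2]
gripper_width: 34.5
finger_force: 30.4
[0.001 0.002 0.13 ] [-0.002  0.     0.001] t 6.8 tcp [ 509.5 -189.1  166.5] w 34.5 ff 30.4 F [-0.3  0.3  0.2]
```

```bash
python3 -m crank '0.001 0.002 0.03 -0.002 0 0 0.03;0.001 0.002 0.06 -0.002 0 0 0.03;0.001 0.002 0.085 -0.002 0 0 0.03;0.001 0.002 0.105 -0.002 0 0 0.03;0.001 0.002 0.12 -0.002 0 0 0.03;0.001 0.002 0.127 -0.002 0 0 0.03;0.001 0.002 0.13 -0.002 0 0 0.03;0.001 0.002 0.13 -0.002 0 0 0.03;0.001 0.002 0.13 -0.002 0 0 0.03';python3 -c "
from h import *
go(510.7,-190.2,35,-1.277)"
```

```text
clock: 7.65
tcp_pos: [512.4, -192.0, 38.2]
ee_rot: [0.989, 0.147, 0.001, 0.001]
wrist_force: [-0.8, -0.2, 0.1]
gripper_width: 34.5
finger_force: 30.4
[-0.001 -0.002  0.003] [ 0.003 -0.002  0.   ] t 7.7 tcp [ 512.4 -192.    38.2] w 34.5 ff 30.4 F [-0.8 -0.2  0.1]
```

```bash
python3 -m crank '-0.001 -0.002 0.002 0 0 0 0.03;-0.001 -0.002 0.003 0 0 0 0.03;-0.001 -0.002 0.003 0 0 0 0.03';python3 -c "
from h import *
go(510.7,-190.2,34.5,-1.277)"
```

```text
clock: 7.95
tcp_pos: [510.2, -190.3, 35.1]
ee_rot: [0.989, 0.146, 0.001, 0.001]
wrist_force: [-0.7, 0.7, 4.7]
gripper_width: 34.6
finger_force: 30.8
[0.001 0.    0.001] [ 0.002 -0.002 -0.   ] t 8.0 tcp [ 510.2 -190.3   35.1] w 34.6 ff 30.8 F [-0.7  0.7  4.7]
```

```bash
python3 -m crank '0 0 0 0 0 0 0.038;0 0 0 0 0 0 0.045;0 0 0 0 0 0 0.06;0 0 0 0 0 0 0.085;0 0 0 0 0 0 0.085;0 0 -0.03 0 0 0 0.085;0 0 -0.07 0 0 0 0.085;0 0 -0.11 0 0 0 0.085;0 0 -0.14 0 0 0 0.085;0 0 -0.14 0 0 0 0.085';python3 -c "
from h import *
snap('scene','s2')
import cv2;i=cv2.imread('pics/s2.png')[110:310,130:390];cv2.imwrite('pics/s2c.png',cv2.resize(i,None,fx=3,fy=3))
go(490.5,185,175,-1.31)"
```

```text
clock: 8.95
tcp_pos: [513.1, -191.6, 179.3]
ee_rot: [0.989, 0.146, 0.005, 0.004]
wrist_force: [-0.4, -0.4, 0.2]
gripper_width: 85.2
finger_force: 0.0
[ 0.089 -0.366  0.   ] [ 0.006 -0.006  0.033] t 9.0 tcp [ 511.5 -190.9  176.9] w 85.0 ff 0.0 F [-0.1 -0.6 -0.5]
```

View pics/s2c.png

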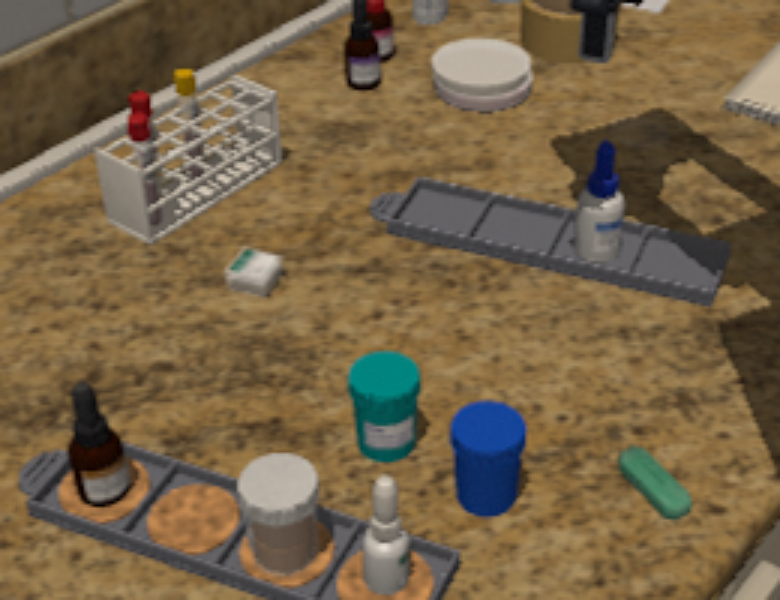

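The tall bottle stands upright in the third compartment from the tab, at crop (600,220). Next is the white pot.

```bash
python3 -m crank '0.011 -0.046 0 0.003 -0.003 0.004 0.085;0.022 -0.092 0 0.006 -0.006 0.008 0.085;0.033 -0.138 0 0.006 -0.006 0.012 0.085;0.044 -0.184 0 0.006 -0.006 0.016 0.085;0.055 -0.23 0 0.006 -0.006 0.02 0.085;0.067 -0.276 0 0.006 -0.006 0.025 0.085;0.078 -0.32 0 0.006 -0.006 0.029 0.085;0.089 -0.366 0 0.006 -0.006 0.033 0.085;0.089 -0.366 0 0.006 -0.006 0.033 0.085;0.089 -0.366 0 0.006 -0.006 0.033 0.085'; python3 -m crank '0 0 0 0 0 0 0.085;0 0 0 0 0 0 0.085';python3 -c "
from h import *
go(490.5,185,22,-1.31)"
```

```text
clock: 10.0
tcp_pos: [487.8, 186.6, 172.3]
ee_rot: [0.991, 0.132, -0.004, -0.001]
wrist_force: [0.7, 0.2, 0.4]
gripper_width: 85.2
finger_force: 0.0
clock: 10.2
tcp_pos: [488.9, 184.4, 173.2]
ee_rot: [0.992, 0.129, -0.003, -0.001]
wrist_force: [-0.5, -0.8, 0.6]
gripper_width: 85.2
finger_force: 0.0
[0.003 0.    0.151] [-0.004  0.006 -0.002] t 10.2 tcp [488.9 184.4 173.2] w 85.2 ff 0.0 F [-0.5 -0.8  0.6]
```

```bash
python3 -m crank '0.002 0 0.04 -0.002 0.003 0 0.085;0.002 0 0.08 -0.002 0.003 0 0.085;0.002 0 0.11 -0.002 0.003 0 0.085;0.002 0 0.13 -0.002 0.003 0 0.085;0.002 0 0.145 -0.002 0.003 0 0.085;0.002 0 0.15 -0.002 0.003 0 0.085;0.002 0 0.15 -0.002 0.003 0 0.085;0.002 0 0.15 -0.002 0.003 0 0.085'; python3 -m crank '0 0 0 0 0 0 0.07;0 0 0 0 0 0 0.06;0 0 0 0 0 0 0.054;0 0 0 0 0 0 0.05;0 0 0 0 0 0 0.047;0 0 0 0 0 0 0.044;0 0 0 0 0 0 0.04;0 0 0 0 0 0 0.04;0 0 0 0 0 0 0.04;0 0 0 0 0 0 0.04' 25; python3 -c "
from h import *
go(490.5,185,22,-1.31)"
```

```text
clock: 11.0
tcp_pos: [491.0, 186.3, 24.5]
ee_rot: [0.992, 0.129, -0.0, -0.001]
wrist_force: [0.2, 1.2, -0.3]
gripper_width: 84.9
finger_force: 0.0
clock: 12.0
tcp_pos: [490.3, 186.8, 23.9]
ee_rot: [0.992, 0.13, -0.001, -0.001]
wrist_force: [-0.5, -0.4, 2.7]
gripper_width: 41.6
finger_force: 25.2
[-0.     0.002  0.002] [-0.002  0.002 -0.   ] t 12.0 tcp [490.3 186.8  23.9] w 41.6 ff 25.2 F [-0.5 -0.4  2.7]
```

```bash
python3 -m crank '0 0 -0.02 0 0 0 0.035;0 0 -0.05 0 0 0 0.035;0 0 -0.08 0 0 0 0.035;0 0 -0.11 0 0 0 0.035;0 0 -0.135 0 0 0 0.035;0 0 -0.14 0 0 0 0.035;0 0 -0.14 0 0 0 0.035';python3 -c "
from h import *
go(572.9,-171.4,163,-1.277)"
```

```text
clock: 12.7
tcp_pos: [490.9, 186.7, 164.3]
ee_rot: [0.992, 0.13, -0.0, -0.001]
wrist_force: [-0.3, 0.4, -0.6]
gripper_width: 41.7
finger_force: 25.5
[-0.013  0.367  0.001] [-0.002  0.    -0.033] t 12.7 tcp [490.9 186.7 164.3] w 41.7 ff 25.5 F [-0.3  0.4 -0.6]
```

```bash
python3 -m crank '-0.002 0.046 0 0 0 -0.004 0.035;-0.003 0.092 0 0 0 -0.008 0.035;-0.005 0.138 0 0 0 -0.012 0.035;-0.006 0.184 0 0 0 -0.016 0.035;-0.008 0.23 0 0 0 -0.02 0.035;-0.01 0.276 0 0 0 -0.024 0.035;-0.011 0.32 0 0 0 -0.028 0.035;-0.013 0.35 0 -0.001 0 -0.032 0.035;-0.013 0.367 0 -0.002 0 -0.033 0.035;-0.013 0.367 0 -0.002 0 -0.033 0.035'; python3 -m crank '0 0 0 0 0 0 0.035;0 0 0 0 0 0 0.035;0 0 0 0 0 0 0.035';python3 -c "
from h import *
go(572.9,-171.4,24,-1.277)"
```

```text
clock: 13.7
tcp_pos: [572.3, -172.9, 161.2]
ee_rot: [0.989, 0.145, -0.002, -0.0]
wrist_force: [0.4, 1.2, 0.1]
gripper_width: 41.4
finger_force: 25.6
clock: 14.0
tcp_pos: [572.2, -169.6, 163.1]
ee_rot: [0.989, 0.147, -0.001, -0.0]
wrist_force: [0.5, -0.8, -0.3]
gripper_width: 41.4
finger_force: 25.6
[0.    0.002 0.139] [-0.001  0.002  0.002] t 14.0 tcp [ 572.2 -169.6  163.1] w 41.4 ff 25.6 F [ 0.5 -0.8 -0.3]
```

```bash
python3 -m crank '0 0.002 0.03 0 0.002 0 0.035;0 0.002 0.065 0 0.002 0 0.035;0 0.002 0.095 0 0.002 0 0.035;0 0.002 0.115 0 0.002 0 0.035;0 0.002 0.13 0 0.002 0 0.035;0 0.002 0.137 0 0.002 0 0.035;0 0.002 0.139 0 0.002 0 0.035;0 0.002 0.14 0 0.002 0 0.035;0 0.002 0.14 0 0.002 0 0.035';python3 -c "
from h import *
go(572.9,-171.4,21,-1.277)"
```

```text
clock: 14.9
tcp_pos: [573.6, -173.3, 24.0]
ee_rot: [0.989, 0.147, 0.001, 0.0]
wrist_force: [-0.4, 0.4, -1.1]
gripper_width: 41.4
finger_force: 25.6
[-0.    -0.002  0.003] [ 0.001 -0.001  0.   ] t 14.9 tcp [ 573.6 -173.3   24. ] w 41.4 ff 25.6 F [-0.4  0.4 -1.1]
```

```bash
python3 -m crank '0 -0.002 0.002 0 0 0 0.035;0 -0.002 0.003 0 0 0 0.035;0 -0.002 0.003 0 0 0 0.035'
```

```text
clock: 15.2
tcp_pos: [572.7, -171.3, 21.0]
ee_rot: [0.989, 0.146, 0.001, 0.0]
wrist_force: [-0.3, 2.2, 4.7]
gripper_width: 41.3
finger_force: 25.6
```

```bash
python3 -m crank '0 0 0 0 0 0 0.045;0 0 0 0 0 0 0.055;0 0 0 0 0 0 0.07;0 0 0 0 0 0 0.085;0 0 0 0 0 0 0.085;0 0 -0.03 0 0 0 0.085;0 0 -0.07 0 0 0 0.085;0 0 -0.11 0 0 0 0.085;0 0 -0.15 0 0 0 0.085;0 0 -0.15 0 0 0 0.085';python3 -c "
from h import *
snap('scene','s3')
go(615,217.5,172,-1.31)"
```

```text
clock: 16.2
tcp_pos: [576.4, -172.9, 176.6]
ee_rot: [0.989, 0.146, 0.006, 0.003]
wrist_force: [0.6, 0.0, 0.9]
gripper_width: 85.3
finger_force: 0.0
[ 0.152 -0.361  0.001] [ 0.005 -0.006  0.033] t 16.2 tcp [ 574.6 -172.3  173.6] w 85.0 ff 0.0 F [-0.4  0.1 -0.7]
```

```bash
python3 -m crank '0.018 -0.044 0 0.003 -0.003 0.004 0.085;0.036 -0.088 0 0.003 -0.003 0.008 0.085;0.054 -0.132 0 0.003 -0.003 0.012 0.085;0.072 -0.176 0 0.003 -0.003 0.016 0.085;0.09 -0.22 0 0.003 -0.003 0.02 0.085;0.11 -0.264 0 0.003 -0.003 0.025 0.085;0.13 -0.31 0 0.003 -0.003 0.029 0.085;0.145 -0.35 0 0.003 -0.003 0.033 0.085;0.152 -0.361 0 0.003 -0.003 0.033 0.085;0.152 -0.361 0 0.003 -0.003 0.033 0.085'; python3 -m crank '0 0 0 0 0 0 0.085;0 0 0 0 0 0 0.085;0 0 0 0 0 0 0.085';python3 -c "
from h import *
go(615,217.5,31,-1.31)"
```

```text
clock: 17.25
tcp_pos: [612.5, 220.0, 168.2]
ee_rot: [0.991, 0.132, -0.003, -0.001]
wrist_force: [-0.1, 0.0, -0.4]
gripper_width: 85.0
finger_force: 0.0
clock: 17.55
tcp_pos: [613.1, 216.2, 170.0]
ee_rot: [0.992, 0.129, -0.002, -0.001]
wrist_force: [0.3, 0.3, 0.4]
gripper_width: 85.1
finger_force: 0.0
[ 0.003 -0.     0.139] [-0.003  0.004 -0.002] t 17.6 tcp [613.1 216.2 170. ] w 85.1 ff 0.0 F [0.3 0.3 0.4]
```

```bash
python3 -c "
from h import *
snap('scene','s4')
import cv2;i=cv2.imread('pics/s4.png')[110:310,130:390];cv2.imwrite('pics/s4c.png',cv2.resize(i,None,fx=3,fy=3))"
```

```text
(no output)
```

View pics/s4c.png

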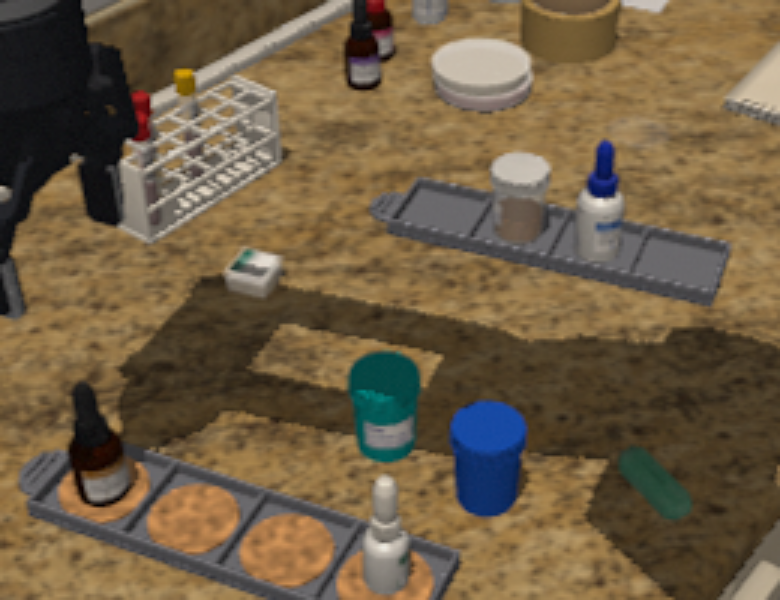

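The pot is upright in the second compartment, at crop (520,200). Descending on the dark bottle.

```bash
python3 -m crank '0.002 0 0.04 -0.001 0.002 0 0.085;0.002 0 0.075 -0.001 0.002 0 0.085;0.002 0 0.105 -0.001 0.002 0 0.085;0.002 0 0.125 -0.001 0.002 0 0.085;0.002 0 0.136 -0.001 0.002 0 0.085;0.002 0 0.14 -0.001 0.002 0 0.085;0.002 0 0.14 -0.001 0.002 0 0.085;0.002 0 0.14 -0.001 0.002 0 0.085;0.002 0 0.14 -0.001 0.002 0 0.085'; python3 -c "
from h import *
go(615,217.5,31,-1.31)"
```

```text
clock: 18.5
tcp_pos: [615.7, 219.2, 31.6]
ee_rot: [0.992, 0.13, 0.001, -0.001]
wrist_force: [0.7, -1.0, 0.1]
gripper_width: 85.0
finger_force: 0.0
[-0.001  0.001  0.001] [-0.002 -0.002 -0.   ] t 18.5 tcp [615.7 219.2  31.6] w 85.0 ff 0.0 F [ 0.7 -1.   0.1]
```

```bash
python3 -m crank '0 0.001 0.001 0 0 0 0.06;0 0.001 0.001 0 0 0 0.05;0 0.001 0.001 0 0 0 0.042;0 0.001 0.001 0 0 0 0.038;0 0.001 0.001 0 0 0 0.035;0 0.001 0.001 0 0 0 0.031;0 0.001 0.001 0 0 0 0.027;0 0.001 0.001 0 0 0 0.027;0 0.001 0.001 0 0 0 0.027;0 0.001 0.001 0 0 0 0.027' 30; python3 -m crank '0 0 -0.02 0 0 0 0.027;0 0 -0.05 0 0 0 0.027;0 0 -0.08 0 0 0 0.027;0 0 -0.11 0 0 0 0.027;0 0 -0.135 0 0 0 0.027;0 0 -0.14 0 0 0 0.027;0 0 -0.14 0 0 0 0.027';python3 -c "
from h import *
snap('scene','s5')
go(448.5,-209,171,-1.277)"
```

```text
clock: 19.5
tcp_pos: [615.0, 218.0, 29.3]
ee_rot: [0.992, 0.13, -0.0, -0.001]
wrist_force: [-0.4, -0.4, 2.9]
gripper_width: 31.2
finger_force: 30.3
clock: 20.2
tcp_pos: [615.5, 217.9, 169.7]
ee_rot: [0.992, 0.13, 0.0, -0.001]
wrist_force: [0.2, -0.7, -1.2]
gripper_width: 31.5
finger_force: 30.0
[-0.27   0.369 -0.003] [-0.002  0.002 -0.033] t 20.2 tcp [614.6 217.6 168.3] w 31.4 ff 30.0 F [-0.2 -0.6 -1.2]
```

```bash
python3 -m crank '-0.027 0.037 -0.003 0 0 -0.003 0.027;-0.054 0.074 -0.003 0 0 -0.006 0.027;-0.081 0.111 -0.003 0 0 -0.01 0.027;-0.108 0.148 -0.003 0 0 -0.013 0.027;-0.135 0.185 -0.003 0 0 -0.017 0.027;-0.162 0.221 -0.003 0 0 -0.02 0.027;-0.189 0.258 -0.003 0 0 -0.023 0.027;-0.216 0.295 -0.003 0 0 -0.026 0.027;-0.243 0.332 -0.003 -0.001 0.001 -0.03 0.027;-0.26 0.358 -0.003 -0.002 0.002 -0.033 0.027'; python3 -c "
from h import *
go(448.5,-209,171,-1.277)"
```

```text
clock: 21.25
tcp_pos: [453.4, -196.8, 169.6]
ee_rot: [0.989, 0.146, -0.001, -0.001]
wrist_force: [0.9, -0.6, -0.1]
gripper_width: 31.3
finger_force: 30.1
[-0.008  0.01  -0.001] [-0.002  0.002 -0.001] t 21.2 tcp [ 453.4 -196.8  169.6] w 31.3 ff 30.1 F [ 0.9 -0.6 -0.1]
```

```bash
python3 -m crank '-0.009 0.011 0 0 0 0 0.027;-0.009 0.011 0 0 0 0 0.027;-0.009 0.011 0 0 0 0 0.027;-0.009 0.011 0 0 0 0 0.027'; python3 -c "
from h import *
go(448.5,-209,29,-1.277)"
```

```text
clock: 21.65
tcp_pos: [450.9, -206.9, 171.1]
ee_rot: [0.989, 0.147, 0.0, -0.001]
wrist_force: [0.1, -0.2, -1.0]
gripper_width: 31.5
finger_force: 30.1
[-0.003  0.001  0.142] [-0.001 -0.001  0.001] t 21.6 tcp [ 450.9 -206.9  171.1] w 31.5 ff 30.1 F [ 0.1 -0.2 -1. ]
```

```bash
python3 -m crank '-0.003 0.001 0.03 0 0 0 0.027;-0.003 0.001 0.065 0 0 0 0.027;-0.003 0.001 0.095 0 0 0 0.027;-0.003 0.001 0.117 0 0 0 0.027;-0.003 0.001 0.132 0 0 0 0.027;-0.003 0.001 0.14 0 0 0 0.027;-0.003 0.001 0.142 0 0 0 0.027;-0.003 0.001 0.142 0 0 0 0.027;-0.003 0.001 0.142 0 0 0 0.027';python3 -c "
from h import *
go(448.5,-209,26.5,-1.277)"
```

```text
clock: 22.55
tcp_pos: [449.2, -210.2, 30.4]
ee_rot: [0.989, 0.147, 0.001, 0.0]
wrist_force: [0.4, -0.8, -0.1]
gripper_width: 31.4
finger_force: 30.1
[-0.    -0.001  0.004] [ 0.001 -0.002  0.   ] t 22.6 tcp [ 449.2 -210.2   30.4] w 31.4 ff 30.1 F [ 0.4 -0.8 -0.1]
```

```bash
python3 -m crank '0 -0.001 0.002 0 0 0 0.027;0 -0.001 0.003 0 0 0 0.027;0 -0.001 0.003 0 0 0 0.027'
```

```text
clock: 22.85
tcp_pos: [448.1, -209.2, 26.9]
ee_rot: [0.989, 0.146, 0.001, 0.0]
wrist_force: [0.0, 0.6, -0.2]
gripper_width: 31.6
finger_force: 30.1
```

```bash
python3 -m crank '0 0 0.001 0 0 0 0.027;0 0 0.001 0 0 0 0.027;0 0 0.001 0 0 0 0.027'
```

```text
clock: 23.15
tcp_pos: [448.3, -209.3, 26.2]
ee_rot: [0.989, 0.146, 0.001, 0.0]
wrist_force: [-0.2, 0.3, 5.5]
gripper_width: 31.3
finger_force: 30.5
```

Contact at the expected height. Releasing, then on to the small bottle.

```bash
python3 -m crank '0 0 0 0 0 0 0.035;0 0 0 0 0 0 0.045;0 0 0 0 0 0 0.06;0 0 0 0 0 0 0.085;0 0 0 0 0 0 0.085;0 0 -0.03 0 0 0 0.085;0 0 -0.07 0 0 0 0.085;0 0 -0.11 0 0 0 0.085;0 0 -0.145 0 0 0 0.085;0 0 -0.145 0 0 0 0.085';python3 -c "
from h import *
snap('scene','s6')
import cv2;i=cv2.imread('pics/s6.png')[110:340,130:390];cv2.imwrite('pics/s6c.png',cv2.resize(i,None,fx=2.5,fy=2.5))
go(427,164,172,-1.31)"
```

```text
clock: 24.15
tcp_pos: [451.2, -211.0, 175.6]
ee_rot: [0.989, 0.146, 0.005, 0.003]
wrist_force: [0.6, 0.1, -0.5]
gripper_width: 85.2
finger_force: 0.0
[ 0.087 -0.365 -0.   ] [ 0.005 -0.006  0.033] t 24.2 tcp [ 449.7 -210.2  173.2] w 84.6 ff 0.0 F [-0.3  0.6 -0.8]
```

View pics/s6c.png

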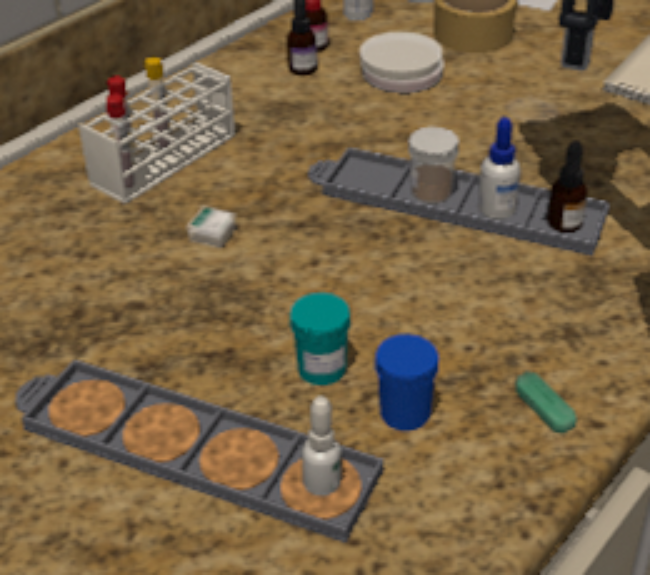

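The dark bottle stands upright in the end compartment, at (568,200). The small one remains, tip near image (258,271).

```bash
python3 -m crank '0.011 -0.046 0 0.003 -0.003 0.004 0.085;0.022 -0.092 0 0.003 -0.003 0.008 0.085;0.033 -0.138 0 0.003 -0.003 0.012 0.085;0.044 -0.184 0 0.003 -0.003 0.016 0.085;0.055 -0.23 0 0.003 -0.003 0.02 0.085;0.066 -0.276 0 0.003 -0.003 0.025 0.085;0.077 -0.32 0 0.003 -0.003 0.029 0.085;0.087 -0.355 0 0.003 -0.003 0.033 0.085;0.087 -0.365 0 0.003 -0.003 0.033 0.085;0.087 -0.365 0 0.003 -0.003 0.033 0.085'; python3 -m crank '0 0 0 0 0 0 0.085;0 0 0 0 0 0 0.085;0 0 0 0 0 0 0.085';python3 -c "
from h import *
print(ray(pickle.load(open('s6.pkl','rb')),(258,270.5),89))
go(427.5,165,24,-1.31)"
```

```text
clock: 25.2
tcp_pos: [423.9, 166.1, 169.3]
ee_rot: [0.991, 0.132, -0.003, -0.001]
wrist_force: [-0.5, -0.4, 0.5]
gripper_width: 84.9
finger_force: 0.0
clock: 25.5
tcp_pos: [425.6, 164.0, 170.6]
ee_rot: [0.992, 0.129, -0.001, -0.001]
wrist_force: [-0.0, 0.7, 0.0]
gripper_width: 85.7
finger_force: 0.0
[427.15228947 164.97857995  89.        ]
[ 0.002 -0.     0.147] [-0.003  0.002 -0.002] t 25.5 tcp [425.6 164.  170.6] w 85.7 ff 0.0 F [-0.   0.7  0. ]
```

```bash
python3 -m crank '0.001 0.001 0.04 -0.001 0.002 0 0.085;0.001 0.001 0.075 -0.001 0.002 0 0.085;0.001 0.001 0.105 -0.001 0.002 0 0.085;0.001 0.001 0.13 -0.001 0.002 0 0.085;0.001 0.001 0.142 -0.001 0.002 0 0.085;0.001 0.001 0.147 -0.001 0.002 0 0.085;0.001 0.001 0.148 -0.001 0.002 0 0.085;0.001 0.001 0.148 -0.001 0.002 0 0.085;0.001 0.001 0.148 -0.001 0.002 0 0.085'; python3 -c "
from h import *
go(427.5,165,24,-1.31)"
```

```text
clock: 26.4
tcp_pos: [427.2, 165.0, 23.6]
ee_rot: [0.992, 0.13, 0.001, -0.001]
wrist_force: [1.0, -0.8, 0.2]
gripper_width: 84.7
finger_force: 0.0
[ 0.  0. -0.] [-0.002 -0.002 -0.   ] t 26.4 tcp [427.2 165.   23.6] w 84.7 ff 0.0 F [ 1.  -0.8  0.2]
```

```bash
python3 -m crank '0 0 0 0 0 0 0.06;0 0 0 0 0 0 0.047;0 0 0 0 0 0 0.038;0 0 0 0 0 0 0.032;0 0 0 0 0 0 0.028;0 0 0 0 0 0 0.025;0 0 0 0 0 0 0.021;0 0 0 0 0 0 0.021;0 0 0 0 0 0 0.021;0 0 0 0 0 0 0.021' 30; python3 -m crank '0 0 -0.02 0 0 0 0.021;0 0 -0.05 0 0 0 0.021;0 0 -0.08 0 0 0 0.021;0 0 -0.11 0 0 0 0.021;0 0 -0.135 0 0 0 0.021;0 0 -0.145 0 0 0 0.021;0 0 -0.145 0 0 0 0.021';python3 -c "
from h import *
snap('scene','s7')
go(635.1,-152.6,169,-1.277)"
```

```text
clock: 27.4
tcp_pos: [426.5, 165.0, 22.9]
ee_rot: [0.992, 0.13, 0.0, -0.001]
wrist_force: [-0.2, 0.0, 5.5]
gripper_width: 25.2
finger_force: 29.7
clock: 28.1
tcp_pos: [427.2, 165.0, 168.6]
ee_rot: [0.992, 0.13, 0.001, -0.001]
wrist_force: [-0.7, 0.7, -1.4]
gripper_width: 25.3
finger_force: 29.9
[ 0.12   0.36  -0.002] [-0.002 -0.    -0.033] t 28.1 tcp [426.3 164.7 167.4] w 25.3 ff 29.9 F [ 0.1 -0.2 -0.6]
```

```bash
python3 -m crank '0.014 0.043 -0.002 0 0 -0.004 0.021;0.028 0.086 -0.002 0 0 -0.008 0.021;0.043 0.129 -0.002 0 0 -0.012 0.021;0.057 0.172 -0.002 0 0 -0.016 0.021;0.072 0.215 -0.002 0 0 -0.02 0.021;0.086 0.258 -0.002 0 0 -0.025 0.021;0.1 0.3 -0.002 0 0 -0.029 0.021;0.113 0.34 -0.002 -0.001 0 -0.033 0.021;0.12 0.36 -0.002 -0.002 0 -0.033 0.021;0.12 0.36 -0.002 -0.002 0 -0.033 0.021'; python3 -m crank '0 0 0 0 0 0 0.021;0 0 0 0 0 0 0.021;0 0 0 0 0 0 0.021'; python3 -c "
from h import *
go(635.1,-152.6,23.5,-1.277)"
```

```text
clock: 29.15
tcp_pos: [635.9, -155.1, 165.7]
ee_rot: [0.989, 0.145, -0.001, -0.0]
wrist_force: [-0.1, 1.1, -1.6]
gripper_width: 25.3
finger_force: 30.0
clock: 29.45
tcp_pos: [634.1, -150.7, 168.5]
ee_rot: [0.989, 0.147, -0.001, -0.001]
wrist_force: [0.0, -0.2, -0.0]
gripper_width: 25.3
finger_force: 30.0
[0.001 0.002 0.145] [-0.001  0.001  0.001] t 29.4 tcp [ 634.1 -150.7  168.5] w 25.3 ff 30.0 F [ 0.  -0.2 -0. ]
```

```bash
python3 -m crank '0 0.001 0.035 0 0.001 0 0.021;0 0.001 0.07 0 0.001 0 0.021;0 0.001 0.1 0 0.001 0 0.021;0 0.001 0.122 0 0.001 0 0.021;0 0.001 0.137 0 0.001 0 0.021;0 0.001 0.143 0 0.001 0 0.021;0 0.001 0.145 0 0.001 0 0.021;0 0.001 0.145 0 0.001 0 0.021;0 0.001 0.145 0 0.001 0 0.021';python3 -c "
from h import *
go(635.1,-152.6,20.5,-1.277)"
```

```text
clock: 30.35
tcp_pos: [636.5, -153.4, 25.4]
ee_rot: [0.989, 0.146, 0.002, 0.0]
wrist_force: [0.3, -0.2, -0.7]
gripper_width: 25.2
finger_force: 30.0
[-0.001 -0.001  0.005] [ 0.001 -0.003  0.   ] t 30.4 tcp [ 636.5 -153.4   25.4] w 25.2 ff 30.0 F [ 0.3 -0.2 -0.7]
```

```bash
python3 -m crank '0 0 0.002 0 0 0 0.021;0 0 0.0035 0 0 0 0.021;0 0 0.0035 0 0 0 0.021;0 0 0.0035 0 0 0 0.021'
```

```text
clock: 30.75
tcp_pos: [635.5, -153.2, 20.6]
ee_rot: [0.989, 0.146, 0.001, -0.0]
wrist_force: [0.2, 0.2, 0.4]
gripper_width: 25.4
finger_force: 30.0
```

```bash
python3 -m crank '0 0 0.001 0 0 0 0.021;0 0 0.001 0 0 0 0.021;0 0 0.001 0 0 0 0.021'
```

```text
clock: 31.05
tcp_pos: [635.7, -153.2, 20.0]
ee_rot: [0.989, 0.146, 0.001, 0.0]
wrist_force: [-0.2, 0.1, 3.2]
gripper_width: 25.2
finger_force: 30.3
```

```bash
python3 -m crank '0 0 0 0 0 0 0.03;0 0 0 0 0 0 0.04;0 0 0 0 0 0 0.06;0 0 0 0 0 0 0.085;0 0 0 0 0 0 0.085;0 0 -0.03 0 0 0 0.085;0 0 -0.07 0 0 0 0.085;0 0 -0.12 0 0 0 0.085;0 0 -0.16 0 0 0 0.085;0 0 -0.2 0 0 0 0.085'; python3 -m crank '0 0 0 0 0 0 0.085;0 0 0 0 0 0 0.085;0 0 0 0 0 0 0.085;0 0 0 0 0 0 0.085'; python3 -c "
from h import *
snap('scene','s8');snap('wrist','w8')
import cv2;i=cv2.imread('pics/s8.png')[140:240,230:390];j=cv2.imread('pics/w8.png')[20:350,150:430]
a=cv2.resize(i,(528,330));cv2.imwrite('pics/s8c.png',np.hstack([cv2.resize(i,(500,330)),j]))"
```

```text
clock: 32.05
tcp_pos: [635.2, -153.1, 221.6]
ee_rot: [0.989, 0.146, 0.001, 0.0]
wrist_force: [0.4, 0.8, -1.4]
gripper_width: 85.5
finger_force: 0.0
clock: 32.45
tcp_pos: [634.1, -152.8, 217.4]
ee_rot: [0.989, 0.146, -0.001, -0.001]
wrist_force: [-1.0, -1.0, 1.1]
gripper_width: 85.0
finger_force: 0.0
```

View pics/s8c.png

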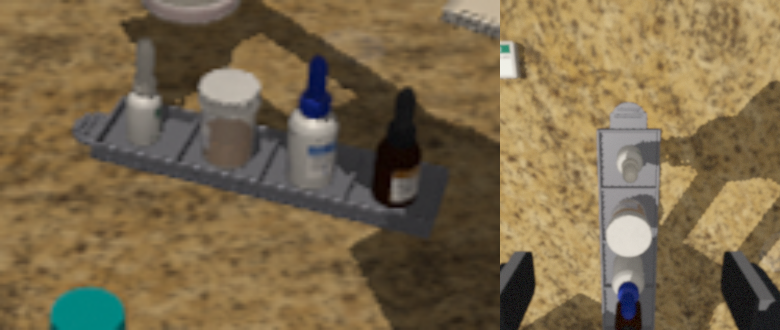

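All four stand upright in the empty tray: from the tab small (145,115), pot (230,130), tall (312,150), dark (397,170). The gripper is clear, so I'm handing in.

```bash
python3 -c "
from workcell import ctrl
print(ctrl.job_done())"
```

```text
the job is handed in; nothing more can be done
None
```

The job is handed in at about 32.5 s on the robot's clock: all four containers stand upright in the empty tray in reversed order, from the thumb tab small dropper, squat pot, tall dropper, dark dropper.

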